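# Clear the pot from a make-up case and hold its lamp lid at the mark

## Robot

A 6-joint arm with a two-finger parallel gripper is mounted at the origin on the work surface. World frame = base frame: x ahead of the robot, y to its left, z up, the work surface at z = 0. Lengths are in m, angles in rad, forces in N, time in s.
With the tool pointing down it reaches from about 0.35 to 0.875 m from the base axis. Payload 15.5 kg.
Tool frame: the origin (TCP) lies midway between the tips of the shut fingers; the grasp point (between the pads) lies 19 mm behind it; z points along the fingers, y is the line along which they close (so a half turn about z gives the same grasp; the last joint's range is limited). The gripper opens to 85 mm and grips with 20 to 120 N. Pads are 22 mm wide; open, the fingers measure 114 mm over their backs; the gripper's body (76 mm by 85 mm) begins 54 mm behind the grasp point. The pads swing forward as they close: fully open they stand 13 mm farther back than shut.
Start: joints at [-1.312, 0.494, 1.345, -0, 1.302, -0.096], TCP at [0.217, -0.586, 0.231] pointing down, gripper open.
Joint ranges: [-2.91, 2.91], [-0.82, 2.16], [0.22, 2.67], [-1.22, 4.37], [0.12, 2.79], [-3.08, 3.08]. Speed limits (rad/s): [1.89, 1.89, 2.57, 3.01, 3.01, 3.01].

## Interface

Orientations are given as [roll, pitch, yaw] about the fixed x, y, z axes, in that order (R = Rz(yaw) Ry(pitch) Rx(roll)).
In Python, from workcell import arm, eyes, finish_job gives the robot as it stands.
- The arm moves only by the shell command python3 -m pendant 'ROWS' [FORCE]. ROWS is a JSON object of lists of equal length, an entry for each row: "translation": the shift along the world's x, y, z in m, a list of three; "turn": the turn, a rotation vector about the world's x, y, z in rad, a list of three; "fingers": the gripper's target within -1 to 1 (shut at 1, half-way at 0, fully open at -1). A call has exactly 5 rows; each row shifts and turns the commanded pose from where the row before left it; what a row does not reach is not made up. A row lasts 1/10 s, in which the tool goes at most 50 mm and 8.59 degrees, less where a joint would pass 70% of its speed; a pose out of reach is approached as far as the arm can. A call with a gripper value outside its range is refused whole. The fingers move at their own pace and stop on an object; FORCE is the grip in N (left out, the last holds). Time passes only in rows, so rows that do not move let the fingers close, or fill a call up. It gives the time, the measured TCP pose, the force, the opening and the grip force at its end, in the units of the state.
- arm.get_obs(): the state, without advancing time (a new reading comes with each control period).
- eyes.camera(name): name is "side" or "top" or "wrist"; returns (picture, depth): 480x640x3 uint8, red, green, blue; 480x640 float32, m along the optical axis (not along the pixel's ray), 0 where there is no reading.
- eyes.camera_params(name): a dict with "fx", "fy", "cx", "cy" (pixels), "k1" (the pictures are not rectified: a ray, as slopes to the right and down, at radius r is drawn at 1 + k1 r^2 times it, then the intrinsics apply), "rvec" (rotation vector, rad) and "tvec" (3), from world to camera coordinates, as OpenCV has them. Camera axes: x right, y down, z forward; pixel columns grow to the right and rows downward; lengths in m; the calibration is good to about 2 mm. A picture is of the moment at which its call begins: read the wrist's pose just before it. camera_params takes no time and is no camera call; for the wrist camera it gives the pose at the moment of the call.
- finish_job(): hands the job in; it is judged then, once.
The state is a dict: "time": time; "joint_pos": joint angles; "joint_velocities": joint speeds; "joint_torque": joint torques, N m; "tcp_pos": TCP position; "ee_rot": TCP orientation; "force": force on the tool from outside, world axes, zero at the start; "torque": the same for the moment, N m; "opening": finger opening in m; "grasp_force": force on a finger pad.
Only numpy, scipy, OpenCV 4.12 (cv2) and the standard library are available. Lean on these libraries where they do the work, as an engineer would, in place of code of your own. Each camera call takes 0.05 s, during which the arm holds its last target. There are 200 camera calls.

## Task

The lipstick pot is in the way of the make-up case's handle: slide it along the mat, without lifting or tipping it, until it stands centred in the free printed ring. Then swing the case's lid up to the middle of the three lines stamped on its stay, where the lamp in the lid lights the palettes. The stay has lost its clamp nut, so the lid drops if let go: finish while still holding the lid steady at that line, and leave the other things on the table where they are.

Things in the scene. Friction and masses are not known exactly. Their poses are not given: they have to be found in the camera images.
- pot: The lipstick pot: black round pot, 66 mm across, walls 58 mm high, packed with seven upright lipsticks that reach 70 mm (they do not come out); about 0.26 kg, loose. Origin: centre of its underside, z up. It stands on the mat in front of the case's handle, with a gap of about 20 mm between pot and handle bar.
- place: The free ring: a thin white circle printed on the mat, 82 mm outside diameter, at the left or right end of the mat's row of three rings; flat, no height to speak of. Origin: its centre, on the mat's top. The ring at the other end is taken by the cream jar.
- mat: Grey silicone mat, 105 x 420 x 2 mm, fixed, lying before the case parallel to its front. Origin: centre of its underside, y along its length, z up. Three printed rings at its y = -0.14, 0 and +0.14 m; the pot starts roughly on the middle one.
- case: Make-up case, black panels with aluminium edges, 210 mm deep (its x) by 320 mm wide (its y), fixed to the table; lower shell 65 mm high, lid 30 mm deep on top of it, 95 mm in all when shut. Origin: centre of its underside; its front, with the handle, looks along its own -x, towards the robot.
- hinge (a point): Middle of the lid's hinge line, on the case's rear top edge: 105 mm along the case's +x from its centre, 65 mm up. The line runs along the case's y.
- handle (a point): Middle of the carry handle on the lid's front rim: a straight round bar along the case's y, 13 mm thick, 94 mm between its bends, 45 mm out from the rim, so 38 mm is free behind it. With the lid shut it is 255 mm in front of the hinge line and 15 mm above it (80 mm above the table). It moves with the lid on a circle about the hinge line.
- lid (a joint): Lid angle in rad: 0 shut, growing as the front edge swings up and away from the robot; stops at 1.5. The lid weighs about 0.65 kg, turns nearly freely and falls shut by its weight. The stay's three lines meet the stud at 0.698 (40 deg), 1.047 (60 deg, the middle one) and 1.396 (80 deg).
- stud (a point): The bare brass clamp stud, 7 mm thick, on the case's right-hand (-y) side, near its rear top edge; it does not move. The stay, a slotted steel quarter-circle strip of 57 mm radius, is fixed to the lid and rides up past this stud as the lid opens; three dark lines are stamped across it, and the middle one is at the stud when the lid is at 60 deg. The other side has the same stay and stud.
- jar: Cream jar of glass with a white cap, 58 mm across, 48 mm high, loose, standing in the ring at the other end of the mat. Not to be disturbed. Origin: centre of its underside.
- brushpot: Tall black brush pot, 90 mm across, 120 mm high, brushes up to about 225 mm, loose, standing about 265 mm to the left (+y) of the case's centre. Not to be disturbed. Origin: centre of its underside.
- bottle: Foundation bottle, 42 mm across, 115 mm high, loose, standing about 255 mm to the right (-y) of the case's centre. Not to be disturbed. Origin: centre of its underside.
Mind the look-alikes: they are no part of the job. There is more than one size of the pot; the job needs the smaller.

How it is judged:
By the outcome, as a careful person would: the job done as asked, in the order asked, and still so for the second after the job is handed in, while the arm keeps its last pose, push and grip.
It also fails if it takes over 51 s, if anything falls off the work surface, if the arm or the gripper's body presses on something with over 40 N, if the wrist force passes 120 N, or if a joint passes its speed limit or range.

## Working session

There is one attempt and no reset: what is moved stays moved. The work goes in short steps, Python scripts to look and compute and a shell command to move; the robot and the scene stay as the last step left them, time stands still between calls to the robot, and variables do not carry over. Pictures are saved under pics/ and viewed, at most 10 in all, crops included, and the job is handed in when it is done.

```bash
mkdir -p pics; ls; python3 - <<'E'
from workcell import arm, eyes
import cv2, numpy as np
for n in ("top","side"):
    p,d=eyes.camera(n); cv2.imwrite(f"pics/{n}0.png",p[:,:,::-1]); np.save(f"{n}0d.npy",d); np.save(f"{n}0p.npy",p)
    print(n,eyes.camera_params(n))
print(arm.get_obs())
E
```

```text
pics
top {'fx': 517.1393177194989, 'fy': 517.1393177194989, 'cx': 324.12242493882127, 'cy': 242.35689250407287, 'k1': -0.09321507338774045, 'rvec': array([ 2.14573115, -2.19977748,  0.06576336]), 'tvec': array([0.0531533 , 0.57899943, 1.04800853])}
side {'fx': 525.3163507255541, 'fy': 525.3163507255541, 'cx': 314.09950199033386, 'cy': 243.37821694216328, 'k1': -0.04165416665900174, 'rvec': array([ 0.07351602, -2.86236182,  1.22168016]), 'tvec': array([0.54724455, 0.06020832, 1.23616394])}
{'time': 0.1, 'joint_pos': array([-1.31152104e+00,  4.94166870e-01,  1.34607885e+00, -1.72659658e-06,
        1.30250322e+00, -9.54738297e-02]), 'joint_velocities': array([ 5.29568556e-04, -1.48477876e-03, -2.66686148e-03, -3.49081737e-05,
       -1.23832878e-03, -3.37245333e-04]), 'joint_torque': array([ 2.30643302e-03, -8.83584595e+01, -3.84563899e+01, -5.77368723e-05,
        5.05676289e-03, -3.40113601e-06]), 'tcp_pos': array([ 0.21702928, -0.58575467,  0.23072811]), 'ee_rot': array([-3.14044147e+00, -1.08570713e-04,  3.54749511e-01]), 'force': array([-0.13449286, -0.31118264, -0.55197278]), 'torque': array([-0.00824223, -0.05650296, -0.03039187]), 'grasp_force': 0.0, 'opening': 0.08544440120300555}
```

View pics/top0.png

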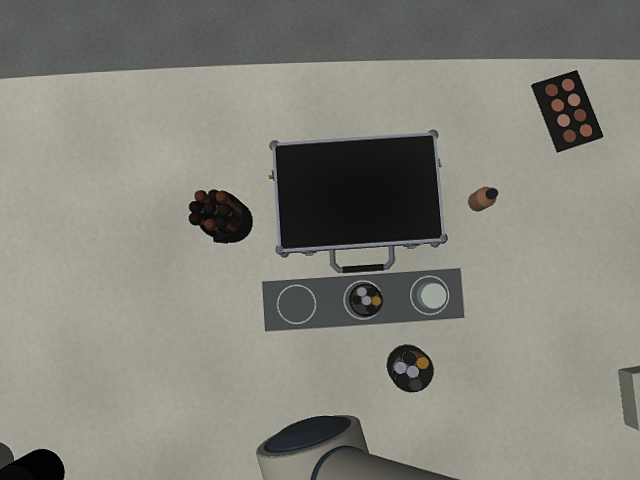

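View pics/side0.png

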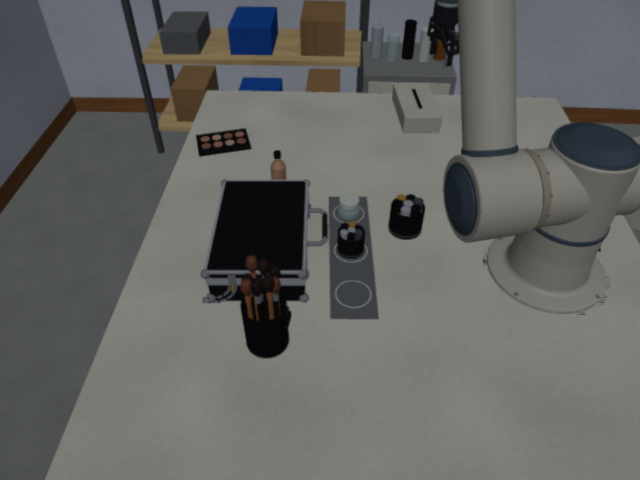

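The top view shows the pot candidates. The small pot at (366,300) stands on the mat's middle ring, in front of the handle at (363,268). The larger look-alike at (410,368) stands off the mat. Ring candidates are the free one at (297,304), on the left (+y), and the one at (431,295), taken by the jar. The brush pot is at (220,215) and the bottle at (483,199). By the description I choose the pot at (366,300) and the ring at (297,304), and I'll check both with measurements and a crop.

```bash
cat > h.py <<'E'
import numpy as np, cv2
from scipy.optimize import least_squares
from workcell import arm, eyes
def rays(uv,c):
    K=np.array([[c['fx'],0,c['cx']],[0,c['fy'],c['cy']],[0,0,1.]])
    return cv2.undistortPoints(np.float64(uv).reshape(-1,1,2),K,np.array([c['k1'],0,0,0.])).reshape(-1,2)
def towld(P,c):
    R=cv2.Rodrigues(np.float64(c['rvec']))[0]; return (P-c['tvec'])@R
def onplane(uv,z,c):
    r=rays(uv,c); a=towld(np.c_[r,np.ones(len(r))],c); o=towld(np.zeros((1,3)),c); v=a-o
    return o+v*((z-o[:,2:])/v[:,2:])
def cloud(d,c):
    v,u=np.mgrid[0:480,0:640]; r=rays(np.c_[u.ravel(),v.ravel()],c); z=d.ravel()[:,None]
    return towld(np.c_[r*z,z],c).reshape(480,640,3)
def circ(p):
    f=least_squares(lambda q:np.hypot(p[:,0]-q[0],p[:,1]-q[1])-q[2],[*p[:,:2].mean(0),.04],loss='soft_l1',f_scale=.001)
    return f.x,np.sqrt(np.mean(f.fun**2))
E
python3 - <<'E'
from h import *
big=[]
for n in ("top","side"):
    p=np.load(n+"0p.npy");d=np.load(n+"0d.npy");c=eyes.camera_params(n);W=cloud(d,c);g=p.max(2)
    # ring
    x,y={'top':(297,304),'side':(353,293)}[n]
    m=np.zeros_like(g,bool);m[y-28:y+29,x-28:x+29]=1
    m&=(g>np.median(g[y-5:y+6,x-5:x+6])+40)
    v,u=np.nonzero(m);P=onplane(np.c_[u,v],.002,c);P=P[np.hypot(*(P[:,:2]-onplane([[x,y]],.002,c)[0,:2]).T)<.05];print(n,"ring",circ(P),len(P))
    for nm,(x,y),r,zr in [("pot",{'top':(366,300),'side':(350,240)}[n],40,(.045,.09)),("big",{'top':(410,368),'side':(406,215)}[n],45,(.03,.15)),("jar",{'top':(432,294),'side':(349,210)}[n],35,(.03,.06))]:
        m=np.zeros_like(g,bool);m[y-r:y+r,x-r:x+r]=1;q=m&(d>0)&(W[...,2]>zr[0])&(W[...,2]<zr[1])
        Q=W[q]; cc=onplane([[x,y]],.05,c)[0,:2];Q=Q[np.hypot(*(Q[:,:2]-cc).T)<.05]
        (e,rad)=cv2.minEnclosingCircle(np.float32(Q[:,:2]));print(n,nm,np.round(e,4),round(rad,4),Q[:,2].max().round(4))
    q=(W[...,2]>.085)&(W[...,2]<.105)&(d>0)&(W[...,0]>.5)
    a=np.zeros_like(g);a[q]=255;nc,l,s,ce=cv2.connectedComponentsWithStats(a);k=1+s[1:,4].argmax()
    Q=W[l==k];rect=cv2.minAreaRect(np.float32(Q[:,:2]));print(n,"lid",rect,np.median(Q[:,2]))
    # handle
    np.save(n+"W.npy",W)
    if n=="top":
        q=(W[...,2]>.055)&(W[...,2]<.11)&(d>0);q[:258]=0;q[276:]=0;q[:,:325]=0;q[:,400:]=0
        Q=W[q];print("handle x range",Q.min(0),Q.max(0));np.save('hq.npy',Q)
        print(onplane([[340,270],[385,268],[363,272],[363,265]],.08,c))
        print("mat corners",onplane([[263,282],[461,269],[464,317],[265,331]],.002,c))
        I=cv2.resize(p[240:400,260:480,::-1],None,fx=3.6,fy=3.6,interpolation=cv2.INTER_CUBIC);cv2.imwrite("pics/crop.png",I)
E
```

```text
top ring (array([0.4539479 , 0.10107267, 0.03960249]), np.float64(0.0009412785551626355)) 180
top pot [ 0.4605 -0.0424] 0.0328 0.075
top big [ 0.3226 -0.1257] 0.0433 0.0952
top jar [ 0.4654 -0.1782] 0.0261 0.0553
top lid ((0.6621499061584473, -0.030251845717430115), (0.2514306604862213, 0.33702048659324646), 2.1139771938323975) 0.09462251828137065
handle x range [ 0.51606084 -0.09816182  0.07598363] [0.5445177  0.0272288  0.09023752]
[[ 0.52075773  0.008093    0.08      ]
 [ 0.52243184 -0.07982099  0.08      ]
 [ 0.51573183 -0.03665884  0.08      ]
 [ 0.52938355 -0.03705882  0.08      ]]
mat corners [[ 0.50129858  0.16995005  0.002     ]
 [ 0.51810423 -0.24799875  0.002     ]
 [ 0.41736724 -0.25033459  0.002     ]
 [ 0.39858567  0.16754948  0.002     ]]
side ring (array([0.45514584, 0.10004106, 0.03907941]), np.float64(0.0004254383356963356)) 11
side pot [ 0.4621 -0.0406] 0.0347 0.0755
side big [ 0.3252 -0.1237] 0.0442 0.0959
side jar [ 0.466  -0.1709] 0.0248 0.0545
side lid ((0.6730860471725464, -0.026766449213027954), (0.2351514995098114, 0.33443525433540344), 2.626622200012207) 0.09497629770951149
```

View pics/crop.png

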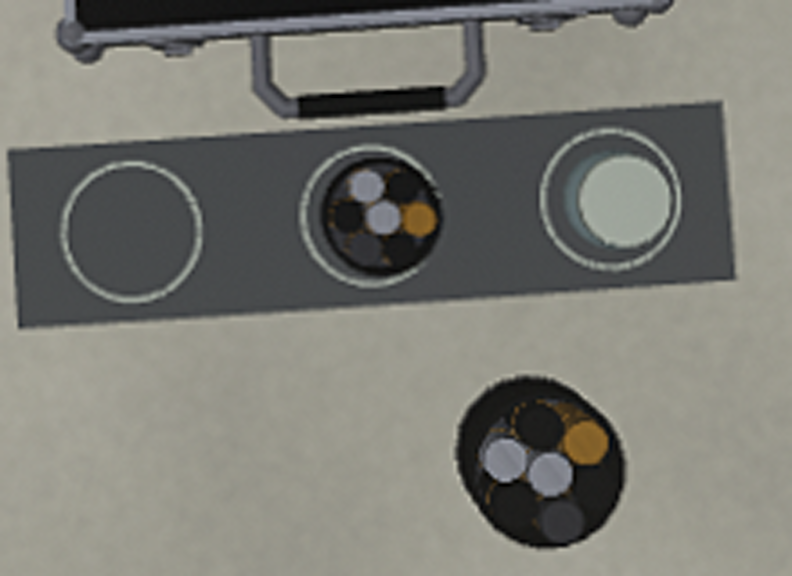

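The crop confirms it: the small pot (r ≈ 33 mm, lipstick tops at ≈ 0.073 m) is on the middle ring at crop (380,218), and the empty ring is at crop (132,231). The look-alike at crop (540,460) is larger (r ≈ 43 mm, 95 mm high). I'll move above the pot with the fingers closing along the case's y.

```bash
for i in 1 2 3 4; do python3 -m pendant '{"translation":[[0.0122,0.0272,-0.002],[0.0122,0.0272,-0.002],[0.0122,0.0272,-0.002],[0.0122,0.0272,-0.002],[0.0122,0.0272,-0.002]],"turn":[[0,0,-0.0157],[0,0,-0.0157],[0,0,-0.0157],[0,0,-0.0157],[0,0,-0.0157]],"fingers":[-1,-1,-1,-1,-1]}' 25; done
python3 - <<'E'
from h import *
o=arm.get_obs();c=eyes.camera_params("wrist");p,d=eyes.camera("wrist")
cv2.imwrite("pics/w1.png",p[:,:,::-1]);np.save("w1p.npy",p);np.save("w1d.npy",d);np.save("w1c.npy",c,allow_pickle=True)
print(o['time'],o['tcp_pos'],o['ee_rot'],o['joint_pos'],c, towld(np.zeros((1,3)),c))
W=cloud(d,c);cc=np.array([.461,-.041])
for z in [(.052,.064),(.066,.08)]:
    q=(d>0)&(W[...,2]>z[0])&(W[...,2]<z[1])&(np.hypot(W[...,0]-cc[0],W[...,1]-cc[1])<.05)
    Q=W[q]; print(z,len(Q),cv2.minEnclosingCircle(np.float32(Q[:,:2])) if len(Q) else '')
E
```

```text
time: 0.6
tcp_pos: [0.2784, -0.4488, 0.221]
ee_rot: [-3.141, 0.0, 0.275]
force: [-0.2, 0.4, -0.2]
opening: 0.0852
grasp_force: 0.0
time: 1.1
tcp_pos: [0.3393, -0.3128, 0.2111]
ee_rot: [-3.141, 0.0, 0.197]
force: [-0.5, -0.8, -0.3]
opening: 0.0852
grasp_force: 0.0
time: 1.6
tcp_pos: [0.4004, -0.1769, 0.2011]
ee_rot: [-3.141, 0.0, 0.119]
force: [-0.5, -0.1, -0.2]
opening: 0.0854
grasp_force: 0.0
time: 2.1
tcp_pos: [0.4614, -0.0408, 0.1911]
ee_rot: [-3.142, 0.0, 0.04]
force: [0.6, -0.2, 0.5]
opening: 0.0854
grasp_force: 0.0
2.1 [ 0.46136074 -0.04082823  0.19108238] [-3.14152322e+00  3.02426219e-04  4.01980684e-02] [-2.17296081e-01  3.20458292e-01  1.78248443e+00 -1.14506210e-05
  1.03896007e+00  1.31330800e+00] {'fx': 353.8904178818774, 'fy': 353.8904178818774, 'cx': 319.66677281720575, 'cy': 236.79633493271263, 'k1': -0.05103017510631662, 'rvec': array([-2.09176407,  2.01013936,  0.3141149 ]), 'tvec': array([-0.05802536,  0.41038649,  0.48193462])} [[ 0.53984407 -0.03644168  0.33359463]]
(0.052, 0.064) 1370 ((0.46264004707336426, -0.041591577231884), 0.033159561455249786)
(0.066, 0.08) 3008 ((0.4626379907131195, -0.041700445115566254), 0.02874121442437172)
```

View pics/w1.png

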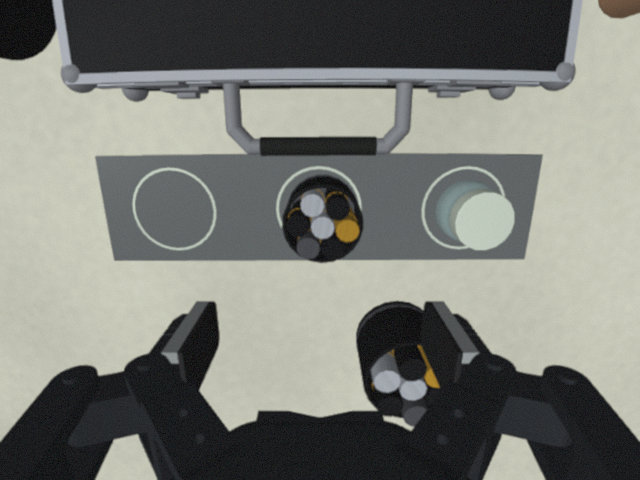

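The wrist view shows the pot at (322,220), the free ring at (175,208), the handle bar at (318,146) and the jar at (484,220). I'll measure the ring, mat and handle from this view.

```bash
python3 - <<'E'
from h import *
p=np.load("w1p.npy");d=np.load("w1d.npy");c=np.load("w1c.npy",allow_pickle=True).item();W=cloud(d,c)
g=p.min(2).astype(int)
for cu,cv in [(175,208),(319,208)]:
    m=np.zeros(g.shape,bool);m[cv-47:cv+47,cu-47:cu+47]=1
    m&=(g>150)&(W[...,2]<.012); v,u=np.nonzero(m);P=onplane(np.c_[u,v],.002,c)
    print("ring",circ(P),len(P))
# handle bar: black bar edges, columns 265..370
for u in (270,295,320,345,370):
    b=g[125:165,u]; r=np.nonzero(b<70)[0]+125
    print(u,r.min(),r.max(),onplane([[u,r.min()-.5],[u,r.max()+.5]],.08,c)[:,:2].round(4).tolist(), W[(r.min()+r.max())//2,u])
e=onplane([[260,147],[376,146]],.08,c);print("bar ends",e)
print("mat",onplane([[96,156],[543,154],[525,258],[114,261]],.002,c)[:,:2].round(4))
q=(d>0)&(W[...,2]>.03)&(W[...,2]<.06)&(np.hypot(W[...,0]-.466,W[...,1]+.178)<.045);print("jar",cv2.minEnclosingCircle(np.float32(W[q][:,:2])))
print("case front rim", onplane([[90,75],[550,72]],.095,c))
E
```

```text
ring (array([0.4553138 , 0.10160979, 0.03972617]), np.float64(0.0007579306372621871)) 655
ring (array([ 0.46148425, -0.03848267,  0.03972499]), np.float64(0.000747374303653606)) 398
270 138 155 [[0.5295, -0.0025], [0.5172, -0.0025]] [ 0.524161   -0.00340372  0.08700249]
295 138 155 [[0.5301, -0.0198], [0.5178, -0.0201]] [ 0.52474799 -0.02032923  0.0862975 ]
320 137 155 [[0.5315, -0.0371], [0.5185, -0.0376]] [ 0.52548077 -0.03732023  0.08750883]
345 137 154 [[0.5322, -0.0544], [0.5199, -0.0551]] [ 0.52681991 -0.05420675  0.0873133 ]
370 137 154 [[0.5329, -0.0717], [0.5207, -0.0727]] [ 0.5275093  -0.07123615  0.0866541 ]
bar ends [[ 0.52278167  0.00453354  0.08      ]
 [ 0.52668071 -0.07642314  0.08      ]]
mat [[ 0.5048  0.172 ]
 [ 0.5233 -0.2466]
 [ 0.4192 -0.2514]
 [ 0.3992  0.1688]]
jar ((0.46760231256484985, -0.17790764570236206), 0.026191959157586098)
case front rim [[ 0.56564348  0.11081151  0.095     ]
 [ 0.57910632 -0.1814616   0.095     ]]
```

```bash
python3 -m pendant '{"translation":[[0.0005,-0.0004,-0.0179],[0.0005,-0.0004,-0.0179],[0,0,-0.0179],[0,0,-0.0179],[0,0,-0.0179]],"turn":[[0,0,0.004],[0,0,0],[0,0,0],[0,0,0],[0,0,0]],"fingers":[-1,-1,-1,-1,-1]}' 25
python3 -m pendant '{"translation":[[0,0,-0.0179],[0,0,-0.0179],[0,0,-0.0179],[0,0,-0.0179],[0,0,-0.0179]],"turn":[[0,0,0],[0,0,0],[0,0,0],[0,0,0],[0,0,0]],"fingers":[-1,-1,-1,-1,-1]}'
python3 -m pendant '{"translation":[[0,0,0],[0,0,0],[0,0,0],[0,0,0],[0,0,0]],"turn":[[0,0,0],[0,0,0],[0,0,0],[0,0,0],[0,0,0]],"fingers":[-0.8,-0.7,-0.6,-0.5,-0.4]}' 25
python3 -m pendant '{"translation":[[0,0,0],[0,0,0],[0,0,0],[0,0,0],[0,0,0]],"turn":[[0,0,0],[0,0,0],[0,0,0],[0,0,0],[0,0,0]],"fingers":[-0.4,-0.3,-0.2,-0.2,-0.2]}'
```

```text
time: 2.65
tcp_pos: [0.462, -0.0429, 0.101]
ee_rot: [-3.142, 0.0, 0.045]
force: [1.1, 0.3, 0.4]
opening: 0.0854
grasp_force: 0.0
time: 3.15
tcp_pos: [0.4621, -0.0429, 0.0115]
ee_rot: [-3.142, 0.0, 0.045]
force: [-0.2, 0.4, -0.5]
opening: 0.0857
grasp_force: 0.0
time: 3.65
tcp_pos: [0.4626, -0.0429, 0.0133]
ee_rot: [3.141, -0.001, 0.045]
force: [-1.3, 1.5, 4.4]
opening: 0.0658
grasp_force: 26.6
time: 4.15
tcp_pos: [0.4625, -0.0429, 0.0132]
ee_rot: [3.141, -0.001, 0.045]
force: [-1.2, 0.5, 7.4]
opening: 0.0648
grasp_force: 26.8
```

```bash
for i in 1 2 3; do python3 -m pendant '{"translation":[[-0.0005,0.0096,0],[-0.0005,0.0096,0],[-0.0005,0.0096,0],[-0.0005,0.0096,0],[-0.0005,0.0096,0]],"turn":[[0,0,0],[0,0,0],[0,0,0],[0,0,0],[0,0,0]],"fingers":[-0.2,-0.2,-0.2,-0.2,-0.2]}'; done
python3 - <<'E'
from h import *
o=arm.get_obs();print(o['tcp_pos'])
ring=np.array([.4553,.1016])
c=eyes.camera_params("wrist");p,d=eyes.camera("wrist");W=cloud(d,c)
cv2.imwrite("pics/w2.png",p[:,:,::-1])
for n in ("wrist","top"):
    if n=="top": c=eyes.camera_params(n);p,d=eyes.camera(n);W=cloud(d,c);ring=np.array([.4539,.1011])
    for z in [(.05,.064),(.066,.08)]:
        q=(d>0)&(W[...,2]>z[0])&(W[...,2]<z[1])&(np.hypot(W[...,0]-ring[0],W[...,1]-ring[1])<.036)
        print(n,z,q.sum(),cv2.minEnclosingCircle(np.float32(W[q][:,:2])) if q.sum() else '')
E
```

```text
time: 4.65
tcp_pos: [0.4605, 0.0052, 0.0133]
ee_rot: [3.141, -0.002, 0.045]
force: [-0.3, -4.5, 5.5]
opening: 0.0651
grasp_force: 26.6
time: 5.15
tcp_pos: [0.4579, 0.0533, 0.0133]
ee_rot: [3.141, -0.002, 0.045]
force: [0.0, -4.6, 5.8]
opening: 0.0653
grasp_force: 26.7
time: 5.65
tcp_pos: [0.4553, 0.1014, 0.0133]
ee_rot: [3.141, -0.002, 0.045]
force: [-0.2, -4.1, 6.5]
opening: 0.0658
grasp_force: 26.7
[0.45530455 0.10135959 0.01326336]
wrist (0.05, 0.064) 8757 ((0.45892512798309326, 0.10220854729413986), 0.03573465347290039)
wrist (0.066, 0.08) 13550 ((0.4669541120529175, 0.1020689606666565), 0.03407108038663864)
top (0.05, 0.064) 0 
top (0.066, 0.08) 0
```

View pics/w2.png

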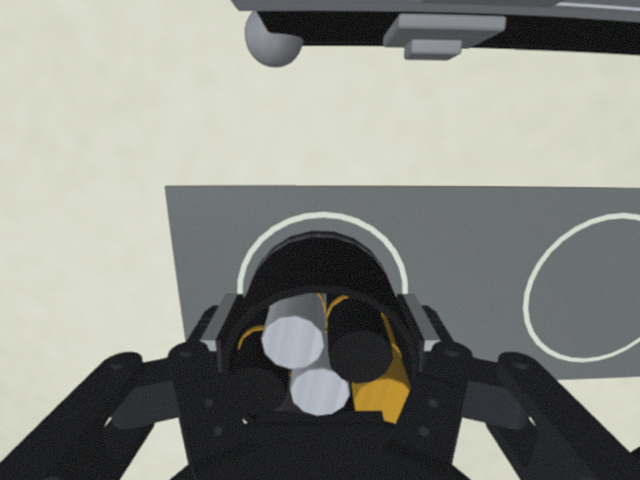

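The wrist view shows the pot inside the ring's arc (ring spans about 240–407 px, pot centre about 320). I'll release, rise and measure again.

```bash
python3 -m pendant '{"translation":[[0,0,0],[0,0,0],[0,0,0],[0,0,0],[0,0,0]],"turn":[[0,0,0],[0,0,0],[0,0,0],[0,0,0],[0,0,0]],"fingers":[-1,-1,-1,-1,-1]}'
for i in 1 2; do python3 -m pendant '{"translation":[[0,0,0.018],[0,0,0.018],[0,0,0.018],[0,0,0.018],[0,0,0.018]],"turn":[[0,0,0],[0,0,0],[0,0,0],[0,0,0],[0,0,0]],"fingers":[-1,-1,-1,-1,-1]}'; done
cat > m.py <<'E'
from h import *
import sys
c=eyes.camera_params("wrist");p,d=eyes.camera("wrist");W=cloud(d,c);g=p.min(2).astype(int)
cv2.imwrite("pics/%s.png"%sys.argv[1],p[:,:,::-1])
cc=np.array([.4555,.1015])
for z in [(.052,.064),(.066,.08)]:
    q=(d>0)&(W[...,2]>z[0])&(W[...,2]<z[1])&(np.hypot(W[...,0]-cc[0],W[...,1]-cc[1])<.05)
    print(z,q.sum(),cv2.minEnclosingCircle(np.float32(W[q][:,:2])))
v,u=np.mgrid[0:480,0:640];P=onplane(np.c_[u.ravel(),v.ravel()],.002,c).reshape(480,640,3)
r=np.hypot(P[...,0]-cc[0],P[...,1]-cc[1]);m=(g>150)&(W[...,2]<.012)&(r<.046)&(r>.030)
print("ring",circ(P[m]),m.sum()); print(arm.get_obs()['tcp_pos'])
E
python3 m.py w3
```

```text
time: 6.25
tcp_pos: [0.4546, 0.101, 0.0123]
ee_rot: [-3.142, 0.0, 0.045]
force: [0.2, -0.2, -0.3]
opening: 0.0854
grasp_force: 0.0
time: 6.75
tcp_pos: [0.4544, 0.101, 0.103]
ee_rot: [3.142, 0.0, 0.045]
force: [-0.2, -0.3, 0.9]
opening: 0.0853
grasp_force: 0.0
time: 7.25
tcp_pos: [0.4544, 0.101, 0.193]
ee_rot: [-3.142, 0.0, 0.045]
force: [0.5, 0.8, 0.2]
opening: 0.0855
grasp_force: 0.0
(0.052, 0.064) 1355 ((0.45558252930641174, 0.10334151238203049), 0.03319822624325752)
(0.066, 0.08) 2961 ((0.4553358852863312, 0.10317195951938629), 0.02883022464811802)
ring (array([0.45525733, 0.10131661, 0.0397127 ]), np.float64(0.0005171628880885557)) 273
[0.45555868 0.10118963 0.19538555]
```

The pot stands within about 2 mm of the ring's centre. Next I turn the tool to pitch forward, ready to grip the handle bar.

```bash
for i in 1 2 3; do python3 -m pendant '{"translation":[[0.0013,-0.0093,0.001],[0.0013,-0.0093,0.001],[0.0013,-0.0093,0.001],[0.0013,-0.0093,0.001],[0.0013,-0.0093,0.001]],"turn":[[0,0,0.1047],[0,0,0.1047],[0,0,0.1047],[0,0,0.1047],[0,0,0.1047]],"fingers":[0.1,0.1,0.1,0.1,0.1]}' 50; done
for i in 1 2; do python3 -m pendant '{"translation":[[0,0,-0.006],[0,0,-0.006],[0,0,-0.006],[0,0,-0.006],[0,0,-0.006]],"turn":[[0.0038,-0.0869,0],[0.0038,-0.0869,0],[0.0038,-0.0869,0],[0.0038,-0.0869,0],[0.0038,-0.0869,0]],"fingers":[0.1,0.1,0.1,0.1,0.1]}'; done
python3 - <<'E'
from h import *
from scipy.spatial.transform import Rotation as R
o=arm.get_obs();print(o['tcp_pos'],o['joint_pos'],o['opening']);r=R.from_euler('xyz',o['ee_rot']).as_matrix();print(r)
bar=np.array([.524,-.036,.08]);print("to grasp",bar+.017*r[:,2]-o['tcp_pos'])
p,d=eyes.camera("side");cv2.imwrite("pics/s2.png",cv2.resize(p[120:320,180:480,::-1],None,fx=2.6,fy=2.6))
E
```

```text
time: 7.8
tcp_pos: [0.4609, 0.0542, 0.197]
ee_rot: [-3.141, 0.0, 0.573]
force: [0.6, -0.8, -0.4]
opening: 0.0388
grasp_force: 0.0
time: 8.3
tcp_pos: [0.4675, 0.0077, 0.202]
ee_rot: [-3.141, 0.0, 1.096]
force: [-0.1, 0.4, -0.4]
opening: 0.0388
grasp_force: 0.0
time: 8.8
tcp_pos: [0.4739, -0.0388, 0.207]
ee_rot: [-3.141, -0.0, 1.62]
force: [0.5, 0.3, -0.7]
opening: 0.0383
grasp_force: 0.0
time: 9.3
tcp_pos: [0.4737, -0.039, 0.1774]
ee_rot: [2.703, 0.002, 1.614]
force: [1.2, 1.4, -1.1]
opening: 0.0382
grasp_force: 0.0
time: 9.8
tcp_pos: [0.4781, -0.0141, 0.1663]
ee_rot: [2.541, -0.058, 1.663]
force: [1.0, 0.6, 0.2]
opening: 0.0384
grasp_force: 0.0
[ 0.47806359 -0.01409435  0.16628239] [-0.36597791  0.29490359  2.25862741  1.39273886  0.30253492 -1.74281066] 0.038408513192321435
[[-0.09195902  0.82444393  0.55842256]
 [ 0.99405052  0.04313336  0.10001543]
 [ 0.05837047  0.56429755 -0.82350541]]
to grasp [ 0.05542959 -0.02020539 -0.10028198]
```

View pics/s2.png

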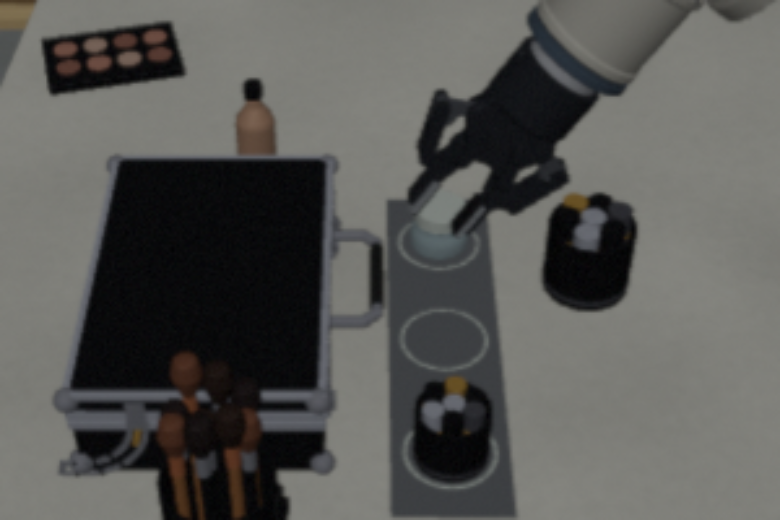

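The side view shows the gripper still above the mat near y = −0.01 (tips at crop (440,205)), nothing touched, and the pot well placed in its ring. The wrist ran near its straight pose (joint 5 small) and the tool drifted, so I'll use a smaller forward pitch.

```bash
cat > t.py <<'E'
from h import *
from scipy.spatial.transform import Rotation as R
import sys
# usage: t.py pitch x y z  -> shift and turn needed
pi,x,y,z=map(float,sys.argv[1:5]);o=arm.get_obs()
k=np.array([-np.sin(.044),np.cos(.044),0])
D=R.from_rotvec(-pi*k)*R.from_euler('xyz',[np.pi,0,.044+np.pi/2]);C=R.from_euler('xyz',o['ee_rot'])
print("shift",(np.array([x,y,z])-o['tcp_pos']).round(4),"turn",(D*C.inv()).as_rotvec().round(4),"d",D.as_matrix()[:,2].round(3),"q",o['joint_pos'].round(3),"f",o['force'].round(1),o['opening'].round(4),o['time'])
E
python3 t.py 0.4 0.48 -0.038 0.17
```

```text
Traceback (most recent call last):
  File "t.py", line 8, in <module>
    print("shift",(np.array([x,y,z])-o['tcp_pos']).round(4),"turn",(D*C.inv()).as_rotvec().round(4),"d",D.as_matrix()[:,2].round(3),"q",o['joint_pos'].round(3),"f",o['force'].round(1),o['opening'].round(4),o['time'])
                                                                                                                                                                                        ^^^^^^^^^^^^^^^^^^
AttributeError: 'float' object has no attribute 'round'
```

```bash
sed -i "s/o\['opening'\].round(4)/o['opening']/" t.py; python3 t.py 0.4 0.48 -0.038 0.17; python3 t.py 0.2 0.48 -0.038 0.17
```

```text
shift [ 0.0022 -0.0244  0.004 ] turn [-0.072   0.1982 -0.0444] d [ 0.389  0.017 -0.921] q [-0.367  0.296  2.261  1.411  0.304 -1.763] f [-1.2  1.3  0.2] 0.03833399812755561 9.85
shift [ 0.0022 -0.0244  0.004 ] turn [-0.0853  0.3977 -0.038 ] d [ 0.198  0.009 -0.98 ] q [-0.367  0.296  2.261  1.411  0.304 -1.763] f [-1.2  1.3  0.2] 0.03833399812755561 9.85
```

```bash
for i in 1 2; do python3 -m pendant '{"translation":[[0.0002,-0.0024,0.0004],[0.0002,-0.0024,0.0004],[0.0002,-0.0024,0.0004],[0.0002,-0.0024,0.0004],[0.0002,-0.0024,0.0004]],"turn":[[-0.0085,0.0398,-0.0038],[-0.0085,0.0398,-0.0038],[-0.0085,0.0398,-0.0038],[-0.0085,0.0398,-0.0038],[-0.0085,0.0398,-0.0038]],"fingers":[0.2,0.2,0.2,0.2,0.2]}'; done;  python3 t.py 0.3 0.505 -0.038 0.14
```

```text
time: 10.35
tcp_pos: [0.4789, -0.0238, 0.1681]
ee_rot: [2.721, -0.038, 1.639]
force: [0.4, 0.6, -0.1]
opening: 0.0342
grasp_force: 0.0
time: 10.85
tcp_pos: [0.4801, -0.036, 0.1702]
ee_rot: [2.922, -0.006, 1.614]
force: [0.2, 0.3, -0.7]
opening: 0.034
grasp_force: 0.0
shift [ 0.0249 -0.002  -0.0302] turn [-0.0024 -0.0801  0.0003] d [ 0.295  0.013 -0.955] q [-0.247  0.297  1.938  0.106  0.7   -0.363] f [ 0.2  0.3 -0.7] 0.03397596122982358 10.85
```

```bash
python3 -m pendant '{"translation":[[0.0062,-0.0002,-0.0098],[0.0062,-0.0002,-0.0098],[0.0062,-0.0002,-0.0098],[0.0062,-0.0002,-0.0098],[0.0062,-0.0002,-0.0098]],"turn":[[-0.0005,-0.016,0],[-0.0005,-0.016,0],[-0.0005,-0.016,0],[-0.0005,-0.016,0],[-0.0005,-0.016,0]],"fingers":[0.2,0.2,0.2,0.2,0.2]}'; python3 t.py 0.3 0.529 -0.036 0.064
python3 - <<'E'
from h import *
p,d=eyes.camera("side");cv2.imwrite("pics/s3.png",cv2.resize(p[140:290,220:420,::-1],None,fx=4,fy=4))
E
```

```text
time: 11.35
tcp_pos: [0.5114, -0.0365, 0.1207]
ee_rot: [2.839, -0.001, 1.616]
force: [-0.2, 0.3, 0.3]
opening: 0.0339
grasp_force: 0.0
shift [ 0.0176  0.0005 -0.0567] turn [-0.0012  0.0022 -0.001 ] d [ 0.295  0.013 -0.955] q [-0.245  0.409  1.993  0.196  0.458 -0.453] f [-0.2  0.3  0.3] 0.03387159278701927 11.35
```

View pics/s3.png

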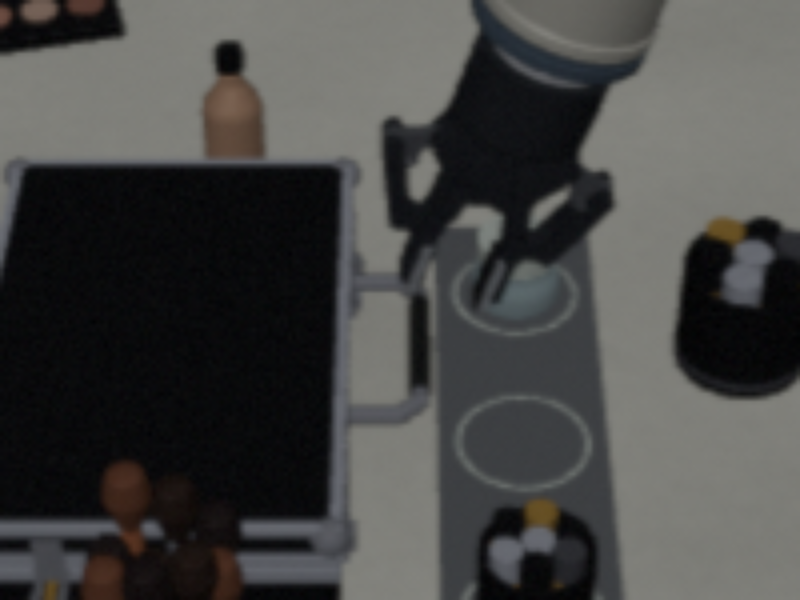

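The side crop shows the fingers straddling the line of the bar from above (tips at (415,255) and (485,290), bar at (418,340)). Joint 5 is getting small again, so I'll ease the pitch to 0.1 before descending.

```bash
python3 -m pendant '{"translation":[[0.0018,0,0],[0.0018,0,0],[0.0018,0,0],[0.0018,0,0],[0.0018,0,0]],"turn":[[-0.002,0.04,0],[-0.002,0.04,0],[-0.002,0.04,0],[-0.002,0.04,0],[-0.002,0.04,0]],"fingers":[0.2,0.2,0.2,0.2,0.2]}'
python3 -m pendant '{"translation":[[0.001,0,-0.008],[0.001,0,-0.008],[0.001,0,-0.008],[0.001,0,-0.008],[0.001,0,-0.008]],"turn":[[0,0,0],[0,0,0],[0,0,0],[0,0,0],[0,0,0]],"fingers":[0.2,0.2,0.2,0.2,0.2]}'; python3 t.py 0.1 0.5257 -0.036 0.063
```

```text
time: 11.9
tcp_pos: [0.5201, -0.0368, 0.1215]
ee_rot: [3.042, 0.001, 1.615]
force: [-0.3, -0.6, -0.5]
opening: 0.0342
grasp_force: 0.0
time: 12.4
tcp_pos: [0.5248, -0.0358, 0.0802]
ee_rot: [3.04, -0.002, 1.616]
force: [0.0, 0.3, 0.6]
opening: 0.0344
grasp_force: 0.0
shift [ 0.0009 -0.0002 -0.0172] turn [-0.0025  0.0011 -0.0017] d [ 0.1    0.004 -0.995] q [-0.199  0.533  1.831  0.043  0.68  -0.276] f [0.  0.3 0.6] 0.03441209469472306 12.4
```

```bash
python3 -m pendant '{"translation":[[0,0,-0.0055],[0,0,-0.0055],[0,0,-0.0055],[0,0,0],[0,0,0]],"turn":[[0,0,0],[0,0,0],[0,0,0],[0,0,0],[0,0,0]],"fingers":[0.2,0.2,0.2,0.4,0.5]}' 40
python3 -m pendant '{"translation":[[0,0,0],[0,0,0],[0,0,0],[0,0,0],[0,0,0]],"turn":[[0,0,0],[0,0,0],[0,0,0],[0,0,0],[0,0,0]],"fingers":[0.6,0.7,0.8,0.9,0.9]}'; python3 t.py 0.1 0.5257 -0.036 0.063
```

```text
time: 12.9
tcp_pos: [0.5251, -0.0357, 0.0645]
ee_rot: [3.04, -0.003, 1.617]
force: [-0.1, -0.1, 0.8]
opening: 0.0212
grasp_force: 0.0
time: 13.4
tcp_pos: [0.5263, -0.0359, 0.0651]
ee_rot: [3.038, -0.002, 1.617]
force: [5.4, 0.7, 4.5]
opening: 0.0111
grasp_force: 39.0
shift [-0.0006 -0.0001 -0.0021] turn [-0.0022  0.0039 -0.0019] d [ 0.1    0.004 -0.995] q [-0.199  0.561  1.841  0.045  0.64  -0.279] f [5.4 0.7 4.5] 0.011111681979285049 13.4
```

The bar is gripped: opening 11 mm, 39 N. Now I'll compute the arc increments, pitching the tool at half the lid's rate so the pads slip on the round bar.

```bash
cat > arc.py <<'E'
import numpy as np
e=np.array([np.cos(.044),np.sin(.044),0]);z=np.array([0,0,1.]);r=np.hypot(.255,.015);f=np.arctan2(.015,.255)
def rel(t,p): # TCP relative to hinge
    return -r*np.cos(f+t)*e+r*np.sin(f+t)*z+.017*(np.sin(p)*e-np.cos(p)*z)
if __name__=="__main__":
    T=np.radians(np.linspace(0,60,9));P=[rel(t,.1-.5*t) for t in T]
    for a,b,t in zip(P,P[1:],T[1:]): print(np.degrees(t).round(1),((b-a)/5).round(4))
    print("total",(P[-1]-P[0]).round(4))
E
python3 arc.py
```

```text
7.5 [0.0006 0.     0.0066]
15.0 [0.0015 0.0001 0.0065]
22.5 [0.0023 0.0001 0.0062]
30.0 [0.0031 0.0001 0.0058]
37.5 [0.0038 0.0002 0.0054]
45.0 [0.0045 0.0002 0.0048]
52.5 [0.0051 0.0002 0.0042]
60.0 [0.0056 0.0002 0.0035]
total [0.1317 0.0058 0.2148]
```

```bash
python3 -m pendant '{"translation":[[0.0002,0,0.0066],[0.0004,0,0.0066],[0.0006,0,0.0066],[0.0008,0,0.0066],[0.001,0,0.0066]],"turn":[[-0.0006,0.0131,0],[-0.0006,0.0131,0],[-0.0006,0.0131,0],[-0.0006,0.0131,0],[-0.0006,0.0131,0]],"fingers":[0.9,0.9,0.9,0.9,0.9]}'
python3 -m pendant '{"translation":[[0.0012,0,0.0066],[0.0014,0.0001,0.0065],[0.0015,0.0001,0.0065],[0.0017,0.0001,0.0064],[0.0018,0.0001,0.0064]],"turn":[[-0.0006,0.0131,0],[-0.0006,0.0131,0],[-0.0006,0.0131,0],[-0.0006,0.0131,0],[-0.0006,0.0131,0]],"fingers":[0.9,0.9,0.9,0.9,0.9]}'
python3 t.py 0.1 0.5261 -0.036 0.0635
```

```text
time: 13.9
tcp_pos: [0.5292, -0.0357, 0.098]
ee_rot: [3.104, -0.002, 1.616]
force: [8.4, 2.1, -4.9]
opening: 0.0117
grasp_force: 39.2
time: 14.4
tcp_pos: [0.5364, -0.0354, 0.1302]
ee_rot: [-3.113, -0.002, 1.616]
force: [9.2, 0.1, -6.3]
opening: 0.0118
grasp_force: 39.0
shift [-0.0103 -0.0006 -0.0667] turn [ 0.0035 -0.1288 -0.0018] d [ 0.1    0.004 -0.995] q [-0.174  0.509  1.654 -0.005  1.007 -0.217] f [ 9.2  0.1 -6.3] 0.011793511744070005 14.4
```

```bash
python3 -m pendant '{"translation":[[0.0022,0.0001,0.0063],[0.0024,0.0001,0.0063],[0.0025,0.0001,0.0062],[0.0027,0.0001,0.0061],[0.0028,0.0001,0.0061]],"turn":[[-0.0006,0.0131,0],[-0.0006,0.0131,0],[-0.0006,0.0131,0],[-0.0006,0.0131,0],[-0.0006,0.0131,0]],"fingers":[0.9,0.9,0.9,0.9,0.9]}'
python3 -m pendant '{"translation":[[0.0028,0.0001,0.006],[0.003,0.0001,0.0059],[0.0031,0.0001,0.0058],[0.0033,0.0001,0.0057],[0.0034,0.0001,0.0057]],"turn":[[-0.0006,0.0131,0],[-0.0006,0.0131,0],[-0.0006,0.0131,0],[-0.0006,0.0131,0],[-0.0006,0.0131,0]],"fingers":[0.9,0.9,0.9,0.9,0.9]}'
python3 -m pendant '{"translation":[[0.0036,0.0002,0.0056],[0.0037,0.0002,0.0055],[0.0038,0.0002,0.0054],[0.004,0.0002,0.0053],[0.0041,0.0002,0.0052]],"turn":[[-0.0006,0.0131,0],[-0.0006,0.0131,0],[-0.0006,0.0131,0],[-0.0006,0.0131,0],[-0.0006,0.0131,0]],"fingers":[0.9,0.9,0.9,0.9,0.9]}'
python3 t.py 0.1 0.5261 -0.036 0.0635
```

```text
time: 14.9
tcp_pos: [0.5476, -0.0348, 0.1608]
ee_rot: [-3.044, -0.003, 1.616]
force: [-0.4, -1.3, -2.8]
opening: 0.0112
grasp_force: 39.1
time: 15.4
tcp_pos: [0.5626, -0.0342, 0.1898]
ee_rot: [-2.977, -0.003, 1.616]
force: [-2.4, -0.3, -2.6]
opening: 0.0118
grasp_force: 39.0
time: 15.9
tcp_pos: [0.5815, -0.0334, 0.2169]
ee_rot: [-2.911, -0.003, 1.616]
force: [-5.7, -1.8, 0.6]
opening: 0.0115
grasp_force: 39.1
shift [-0.0554 -0.0026 -0.1534] turn [ 0.0122 -0.3306 -0.0015] d [ 0.1    0.004 -0.995] q [-0.137  0.563  1.284 -0.039  1.523 -0.176] f [-5.7 -1.8  0.6] 0.011496800995677337 15.9
```

```bash
python3 -m pendant '{"translation":[[0.0041,0.0002,0.0051],[0.0042,0.0002,0.005],[0.0043,0.0002,0.0049],[0.0044,0.0002,0.0047],[0.0046,0.0002,0.0046]],"turn":[[-0.0006,0.0131,0],[-0.0006,0.0131,0],[-0.0006,0.0131,0],[-0.0006,0.0131,0],[-0.0006,0.0131,0]],"fingers":[0.9,0.9,0.9,0.9,0.9]}'
python3 -m pendant '{"translation":[[0.0048,0.0002,0.0045],[0.0049,0.0002,0.0044],[0.005,0.0002,0.0042],[0.0052,0.0002,0.0041],[0.0053,0.0002,0.004]],"turn":[[-0.0006,0.0131,0],[-0.0006,0.0131,0],[-0.0006,0.0131,0],[-0.0006,0.0131,0],[-0.0006,0.0131,0]],"fingers":[0.9,0.9,0.9,0.9,0.9]}'
cat > a.py <<'E'
from h import *
from scipy.spatial.transform import Rotation as R
from arc import rel
from scipy.optimize import minimize_scalar
o=arm.get_obs();d=R.from_euler('xyz',o['ee_rot']).as_matrix()[:,2]
bar=o['tcp_pos']-.017*d;e=np.array([np.cos(.044),np.sin(.044),0])
H=np.array([.7795,-.0248,.065]);v=bar-H
print("bar",bar.round(4),"angle",np.degrees(np.arctan2(v[2],-v@e)-np.arctan2(15,255)).round(2),"r",np.hypot(v[2],v@e).round(4),o['time'],o['force'].round(1))
for n in ("top","side"):
    c=eyes.camera_params(n);p,D=eyes.camera(n);W=cloud(D,c);np.save(n+"Wl.npy",W);np.save(n+"pl.npy",p)
    w=W-H;s=w@e;y=w@np.array([-e[1],e[0],0])
    q=(D>0)&(np.abs(y)<.12)&(w[...,2]>.06)&(w[...,2]<.21)&(s>-.17)&(s<.06)&(p.max(2)<60)
    A=np.c_[s[q],w[...,2][q]]
    th=np.arctan2(A[:,1],-A[:,0])
    # RANSAC line, plane is 30 mm off the hinge
    rng=np.random.default_rng(0);best=(0,)
    for _ in range(400):
        a,b=A[rng.choice(len(A),2)];t=b-a;L=np.hypot(*t)
        if L<.05: continue
        nn=np.array([-t[1],t[0]])/L;k=np.abs((A-a)@nn)<.003
        if k.sum()>best[0]: best=(k.sum(),k)
    B=A[best[1]];m=B.mean(0);t=np.linalg.svd(B-m,full_matrices=False)[2][0]
    t=t*np.sign(t[1]);nn=np.array([-t[1],t[0]])
    print(n,"lid plane deg",np.degrees(np.arctan2(t[1],-t[0])).round(2),"offset",(m@nn).round(4),len(B),len(A))
E
python3 a.py
```

```text
time: 16.4
tcp_pos: [0.6035, -0.0324, 0.2413]
ee_rot: [-2.846, -0.002, 1.616]
force: [-3.8, -0.3, 0.3]
opening: 0.0113
grasp_force: 39.0
time: 16.9
tcp_pos: [0.6288, -0.0313, 0.2627]
ee_rot: [-2.78, -0.002, 1.615]
force: [-6.0, -0.4, 3.2]
opening: 0.0116
grasp_force: 39.0
bar [ 0.6348 -0.0311  0.2786] angle 52.49 r 0.2581 16.9 [-6.  -0.4  3.2]
top lid plane deg 51.6 offset -0.0291 1547 1580
side lid plane deg 51.76 offset -0.0299 1864 2042
```

```bash
python3 -m pendant '{"translation":[[0.0056,0.0002,0.0039],[0.0057,0.0002,0.0038],[0.0057,0.0002,0.0037],[0.0057,0.0002,0.0036],[0.0058,0.0002,0.0035]],"turn":[[-0.0006,0.0131,0],[-0.0006,0.0131,0],[-0.0006,0.0131,0],[-0.0006,0.0131,0],[-0.0006,0.0131,0]],"fingers":[0.9,0.9,0.9,0.9,0.9]}'
python3 -m pendant '{"translation":[[0,0,0],[0,0,0],[0,0,0],[0,0,0],[0,0,0]],"turn":[[0,0,0],[0,0,0],[0,0,0],[0,0,0],[0,0,0]],"fingers":[0.9,0.9,0.9,0.9,0.9]}'
python3 a.py; python3 - <<'E'
import numpy as np,cv2
a=np.load("toppl.npy")[100:260,180:480,::-1];b=np.load("sidepl.npy")[120:320,180:400,::-1]
cv2.imwrite("pics/f.png",np.hstack([cv2.resize(a,(780,416))[:, :430],cv2.resize(b,(458,416))[:, :360]]))
cv2.imwrite("pics/stay.png",cv2.resize(np.load("sidepl.npy")[230:330,180:320,::-1],None,fx=5.5,fy=5.5,interpolation=cv2.INTER_CUBIC))
E
```

```text
time: 17.5
tcp_pos: [0.6576, -0.03, 0.2812]
ee_rot: [-2.715, -0.003, 1.616]
force: [-3.8, 1.3, 0.2]
opening: 0.0111
grasp_force: 39.6
time: 18.0
tcp_pos: [0.6576, -0.0301, 0.2812]
ee_rot: [-2.717, -0.003, 1.616]
force: [-4.4, 2.0, 5.0]
opening: 0.0115
grasp_force: 39.8
bar [ 0.6646 -0.0298  0.2967] angle 60.23 r 0.2587 18.0 [-4.4  2.   5. ]Traceback (most recent call last):
  File "a.py", line 22, in <module>
    B=A[best[1]];m=B.mean(0);t=np.linalg.svd(B-m,full_matrices=False)[2][0]
        ~~~~^^^
IndexError: tuple index out of range
```

View pics/stay.png

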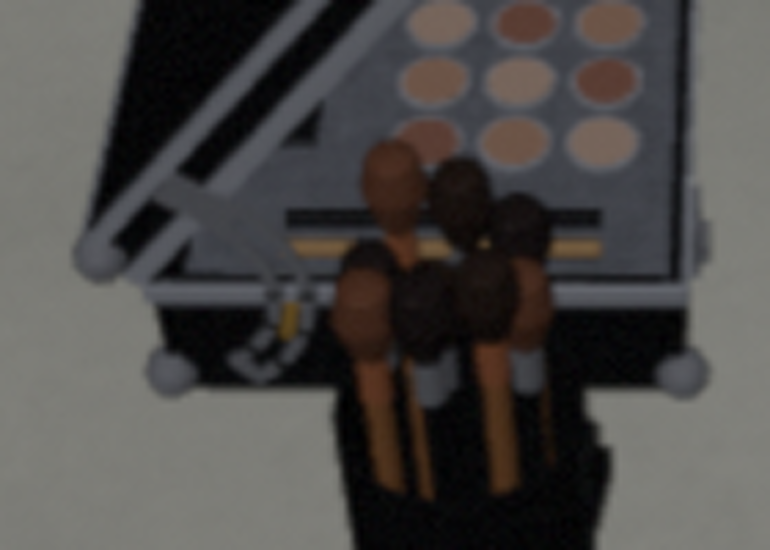

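That crop is from the earlier 51.7° state: on the stay's left-hand twin the stud at (290,318) is between two dark lines. The top-view fit failed on its colour gate, so I'll redo it with a geometric gate.

```bash
sed -i 's/&(p.max(2)<60)/\&(np.abs(-s*np.sin(np.pi\/3)-w[...,2]*np.cos(np.pi\/3)+.030*0)<9)/; s/    th=.*/    off=s*np.sin(np.pi\/3)+w[...,2]*np.cos(np.pi\/3);A=np.c_[s,w[...,2]][...] if 0 else np.c_[s[q],w[...,2][q]];A=A[(off[q]<-.0) | True]; N=A@np.array([-np.sin(np.pi\/3),np.cos(np.pi\/3)]);print(len(A),np.percentile(N,[5,50,95]) if len(A) else "")/' a.py
python3 - <<'E'
s=open('a.py').read().split('\n')
i=[k for k,l in enumerate(s) if l.startswith('    q=')][0]
s[i:i+3]=["    u=-s*np.cos(np.pi/3)+w[...,2]*np.sin(np.pi/3); N=s*np.sin(np.pi/3)+w[...,2]*np.cos(np.pi/3)",
"    # outer (black panel) side: about +-30 mm from hinge line",
"    q=(D>0)&(np.abs(y)<.12)&(u>.05)&(u<.20)&(np.abs(N)<.045)",
"    A=np.c_[s[q],w[...,2][q]];print(len(A),np.percentile(N[q],[5,50,95]).round(4),p[q].mean(0).round())"]
open('a.py','w').write('\n'.join(s))
E
python3 a.py; python3 - <<'E'
import numpy as np,cv2
b=np.load("sidepl.npy")[:,:,::-1];t=np.load("toppl.npy")[:,:,::-1]
x=cv2.resize(b[215:315,170:290],(480,400),interpolation=cv2.INTER_CUBIC);y=cv2.resize(t[90:330,180:372],(320,400))
cv2.imwrite("pics/fin.png",np.hstack([x,y]))
E
```

```text
bar [ 0.6646 -0.0298  0.2967] angle 60.24 r 0.2587 18.05 [-4.9  2.7  4.6]
63 [0.0263 0.027  0.0283] [28. 27. 25.]Traceback (most recent call last):
  File "a.py", line 23, in <module>
    B=A[best[1]];m=B.mean(0);t=np.linalg.svd(B-m,full_matrices=False)[2][0]
        ~~~~^^^
IndexError: tuple index out of range
```

View pics/fin.png

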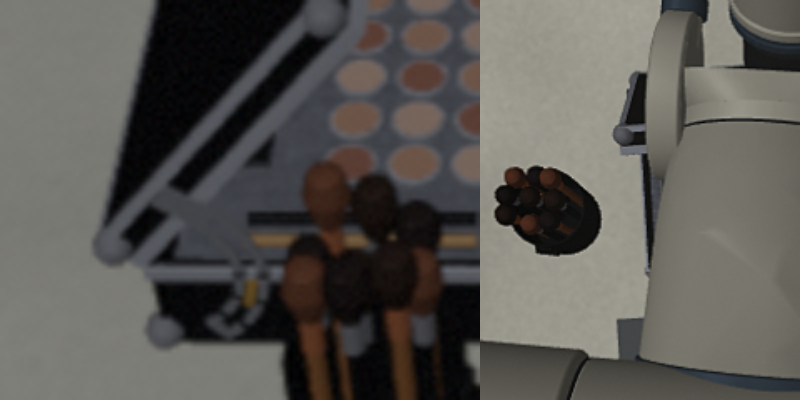

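The top view is now blocked by the arm (right half), and the side half was still the old frame. I'll use the side camera only.

```bash
sed -i 's/for n in ("top","side")/for n in ("side",)/' a.py; python3 a.py; python3 - <<'E'
import numpy as np,cv2
b=np.load("sidepl.npy")[:,:,::-1]
cv2.imwrite("pics/fin2.png",np.hstack([cv2.resize(b[225:305,180:260],(520,520),interpolation=cv2.INTER_CUBIC),cv2.resize(b[120:330,320:430],(272,520))]))
E
```

```text
bar [ 0.6646 -0.0298  0.2967] angle 60.23 r 0.2587 18.1 [-4.8  2.9  5.4]
1183 [0.0274 0.0284 0.0294] [6. 6. 7.]
side lid plane deg 59.31 offset -0.0299 1183 1183
```

View pics/fin2.png

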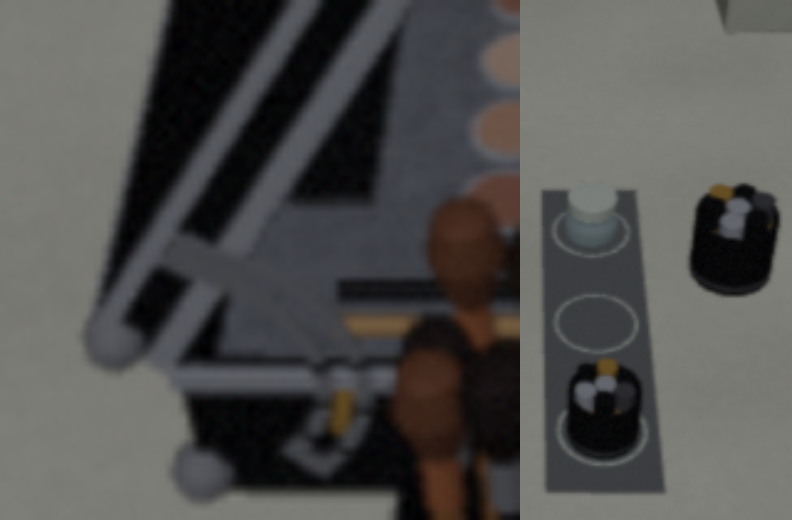

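The final crop shows the stud at (342,410) at the stay's mid part, and the pot in its ring at (603,415). I'll take the camera's angle bias from the shut-lid frame and the lid plane from a second-order check.

```bash
python3 - <<'E'
from h import *
H=np.array([.7795,-.0248,.065]);e=np.array([np.cos(.044),np.sin(.044),0])
c=eyes.camera_params("side")
for nm,D in (("shut",np.load("side0d.npy")),):
    W=cloud(D,c);w=W-H;s=w@e;y=w@np.array([-e[1],e[0],0]);z=w[...,2]
    q=(D>0)&(np.abs(y)<.12)&(s<-.03)&(s>-.19)&(np.abs(z-.03)<.01)
    A=np.c_[s[q],y[q],np.ones(q.sum())];f=np.linalg.lstsq(A,z[q],rcond=None)[0];print(nm,"tilt deg (x,y)",np.degrees(-f[:2]),f[2],q.sum())
W=np.load("sideWl.npy");w=W-H;s=w@e;y=w@np.array([-e[1],e[0],0]);z=w[...,2];t=np.pi/3
u=-s*np.cos(t)+z*np.sin(t);N=s*np.sin(t)+z*np.cos(t);q=(np.abs(y)<.14)&(u>.04)&(u<.2)&(np.abs(N-.0285)<.004)
f=np.linalg.lstsq(np.c_[u[q],y[q],np.ones(q.sum())],N[q],rcond=None)[0];print("open dev deg",np.degrees(f[:2]),f[2],q.sum(),u[q].min(),u[q].max(),y[q].min(),y[q].max())
E
```

```text
shut tilt deg (x,y) [-0.02584523 -0.05602224] 0.030026335854409076 4667
open dev deg [-0.68235693 -0.00488245] 0.02993316093281302 1443 0.040087193945802936 0.1999344403512275 -0.13995585935129642 0.13995244059585896
```

The camera bias is nil on the shut lid, so the lid is at 59.3° and needs 0.7° more, about 3 mm along the arc.

```bash
python3 -m pendant '{"translation":[[0.0007,0,0.0004],[0.0007,0,0.0004],[0.0007,0,0.0003],[0.0007,0,0.0003],[0,0,0]],"turn":[[0,0,0],[0,0,0],[0,0,0],[0,0,0],[0,0,0]],"fingers":[0.9,0.9,0.9,0.9,0.9]}'
python3 -m pendant '{"translation":[[0,0,0],[0,0,0],[0,0,0],[0,0,0],[0,0,0]],"turn":[[0,0,0],[0,0,0],[0,0,0],[0,0,0],[0,0,0]],"fingers":[0.9,0.9,0.9,0.9,0.9]}'; python3 a.py
python3 - <<'E'
from h import *
c=eyes.camera_params("side");D=eyes.camera("side")[1]
for nm,D in (("before",np.load("side0d.npy")),("now",D)):
  W=cloud(D,c)
  for n,x,y,r,z0,z1 in (("pot",.4553,.1013,.05,.045,.09),("jar",.467,-.176,.045,.035,.06),("bottle",.665,-.29,.08,.03,.13),("brush",.67,.235,.09,.04,.118),("big",.324,-.125,.055,.05,.1)):
    q=(D>0)&(np.hypot(W[...,0]-x,W[...,1]-y)<r)&(W[...,2]>z0)&(W[...,2]<z1)
    if q.sum()>5: print(nm,n,np.median(W[q][:,:2],axis=0).round(4),np.round(cv2.minEnclosingCircle(np.float32(W[q][:,:2]))[0],4),q.sum())
E
```

```text
time: 18.65
tcp_pos: [0.6604, -0.03, 0.2827]
ee_rot: [-2.716, -0.003, 1.616]
force: [-5.7, 3.3, 5.4]
opening: 0.0113
grasp_force: 39.8
time: 19.15
tcp_pos: [0.6604, -0.03, 0.2827]
ee_rot: [-2.717, -0.003, 1.616]
force: [-5.1, 2.7, 4.9]
opening: 0.0115
grasp_force: 39.8
bar [ 0.6674 -0.0297  0.2982] angle 60.93 r 0.2588 19.15 [-5.1  2.7  4.9]
1105 [0.0294 0.03   0.0305] [7. 7. 8.]
side lid plane deg 60.03 offset -0.0299 1105 1105
before jar [ 0.4673 -0.1713] [ 0.4649 -0.1786] 274
before bottle [ 0.6597 -0.277 ] [ 0.6616 -0.2841] 352
before brush [0.6276 0.2646] [0.6278 0.237 ] 1656
before big [ 0.3268 -0.1098] [ 0.3252 -0.1237] 863
now pot [0.4553 0.1145] [0.4525 0.1028] 667
now jar [ 0.4674 -0.1712] [ 0.4675 -0.1769] 277
now bottle [ 0.6597 -0.2765] [ 0.66   -0.2824] 368
now brush [0.6279 0.2646] [0.628  0.2366] 1649
now big [ 0.3264 -0.1097] [ 0.3258 -0.1266] 866
```

The lid is at 60.0° and held steady, the pot is in its ring, and nothing else has moved. I'm handing it in.

```bash
python3 -c "
from workcell import finish_job
print(finish_job())"
```

```text
the job is handed in; nothing more can be done
None
```

I slid the pot into the free ring, about 2 mm off centre, then raised the lid to the middle line (measured 60.0°) and handed the job in at about 19 s of the 51 s limit. The gripper was still holding the lid steady, and the other things measured as not moved.

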